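# Rock the ball sorter's gate over and feed the empty chute

## Robot

A 6-joint arm with a two-finger parallel gripper is mounted at the origin on the work surface. World frame = base frame: x ahead of the robot, y to its left, z up, the work surface at z = 0. Lengths are in mm, angles in rad, forces in N, time in s.
With the tool pointing down it reaches from about 325 to 875 mm from the base axis. Payload 4.4 kg.
Tool frame: the origin (TCP) lies on the centre line of the jaws, within the pads' length; the fingertips stand ahead of it and the grasp point (between the pads) lies 6 mm ahead of it (ctrl.tcp_to_tips is the z of the fingertips in the tool frame, in mm); z points along the fingers, y is the line along which they close (so a half turn about z gives the same grasp; the last joint's range is limited). The gripper opens to 85 mm and grips with 20 to 120 N. Pads are 22 mm wide; open, the fingers measure 114 mm over their backs; the gripper's body (76 mm by 85 mm) begins 54 mm behind the grasp point. The pads swing forward as they close: fully open they stand 13 mm farther back than shut.
Start: joints at [-1.419, 0.207, 1.542, -0, 1.393, -0.15], TCP at [170.9, -549.018, 256.282] pointing down, gripper open.
Joint ranges: [-2.73, 2.73], [-0.86, 2.22], [0.23, 2.46], [-1.11, 4.25], [0.08, 2.63], [-2.82, 2.82]. Speed limits (rad/s): [2.79, 2.79, 3.14, 3.14, 3.14, 3.14].

## Interface

Orientations are given as a 3x3 rotation matrix whose columns are the frame's x, y, z axes.
In Python, from plant import ctrl, sensors, optics gives the robot as it stands. Calls block until the motion is done:
- ctrl.move_ptp(position, orientation): joint-space move of the TCP to a pose.
- ctrl.move_l(position, rot=None, vel=150, threshold=None): straight line of the TCP; rot=None keeps the orientation; vel is the mean speed in mm/s. With threshold (N) it stops when the force on the tool has changed by that much, and returns True; else False.
- ctrl.set_joints(angles): joint-space move.
- ctrl.gripper_to(opening, force=None): finger opening in mm; force is the grip in N (None keeps the last); returns when the fingers have stopped.
- ctrl.hold(seconds).
- ctrl.solve_ik(position, orientation): joint angles nearest the present ones, or None.
- sensors.read_state(): the state.
- optics.grab_frame(name): name is "scene" or "top"; returns (picture, depth): 400x640x3 uint8, red, green, blue; 400x640 float32, mm along the optical axis (not along the pixel's ray), 0 where there is no reading.
- optics.camera_params(name): a dict with "mtx" (3x3 intrinsics, pixels), "k1" (the pictures are not rectified: a ray, as slopes to the right and down, at radius r is drawn at 1 + k1 r^2 times it, then the intrinsics apply), "R" (3x3) and "t" (3): a world point X has camera coordinates R X + t. Camera axes: x right, y down, z forward; pixel columns grow to the right and rows downward; lengths in mm; the calibration is good to about 2 mm. A picture is of the moment at which its call begins. camera_params takes no time and is no camera call.
A pose or a line that the arm cannot do raises ctrl.MotionError and nothing moves.
- ctrl.finish_job(): hands the job in; it is judged then, once.
The state is a dict: "t": time; "q": joint angles; "qvel": joint speeds; "tau": joint torques, N m; "eef_pos": TCP position; "eef_rot": TCP orientation; "force": force on the tool from outside, world axes, zero at the start; "wrist_torque": the same for the moment, N m; "grip_width": finger opening in mm; "grasp_force": force on a finger pad.
Only numpy, scipy, OpenCV 4.12 (cv2) and the standard library are available. Lean on these libraries where they do the work, as an engineer would, in place of code of your own. Each camera call takes 0.05 s, during which the arm holds its last target. There are 200 camera calls.

## Task

The yellow seesaw gate of the ball sorter leans towards the chute that is already full of steel balls. First press down the raised end of the gate by its black pad, so that it rocks over its pivot and stays leaning towards the empty chute; then push the red shutter fully open by its upright fin, so that the three waiting balls run across the gate into the empty chute. Do not touch any ball, and leave the parts and the oil bottle standing about where they are.

Things in the scene. Friction and masses are not known exactly. Their poses are not given: they have to be found in the camera images.
- sorter: ball sorter fixed to the bench, at any yaw: blue base plate 440 (x) x 270 (y) x 10 mm, two aluminium chutes in line along x, a yellow seesaw gate between them, a feed chute over its +y side. Origin: centre of the plate's underside, on the bench, below the gate's pivot; x points to the EMPTY chute, z up. Gate: trough 190 x 42 mm, walls 24 mm, its pivot along y at height 85 mm
- empty_chute (a point): middle of the floor of the empty aluminium chute, 154 mm from the origin to +x and 54 mm up. It reaches 100 to 208 mm from the origin, 34 mm wide inside, falling outwards to an end wall, its walls at most 90 mm above the bench. The full chute, with four balls, is the same on the -x side
- feed_mouth (a point): lip of the feed chute's floor over the gate's middle, 16 mm from the origin to +y and 120 mm up. The feed chute (40 mm wide outside) rises from here to y = +152 mm; its walls are at most 175 mm above the bench. The red shutter closes it. A clear backstop plate, 70 mm long (x), stands opposite at y = -25 mm, up to 168 mm above the bench
- gate (a joint): angle of the seesaw gate about its pivot, rad: -0.2 leaning fully towards the full chute (as it starts, or nearly), +0.2 leaning fully towards the empty chute. Two brass weights on posts above it (24 mm diameter, 88 mm either side of the pivot on the sorter's y = +35 mm, tops up to 190 mm above the bench) make it fall to whichever side of 0 it is on; pressing the raised pad takes about 1 N
- gate_pad (a point): centre of the top of the black press pad at the gate's end towards the empty chute (raised at the start). Flat pad 46 (x) x 52 (y) x 5 mm beside the trough on the sorter's -y side; this point is 80 mm from the pivot to +x, 50 mm to -y, 29 mm out from the trough's wall, 103 mm above the bench when raised, 72 mm when home. A like pad is at the other end
- shutter (a joint): travel of the red shutter, m: 0 closed, 0.05 fully open; it slides level towards the sorter's -x and stays where it is left (friction 1.5 N). The balls are freed from about 0.03 on
- shutter_fin (a point): centre of the push face of the shutter's upright red fin, on its side towards the sorter's +x; push it towards -x. The fin is 6 mm thick (x), 24 mm wide (y), and stands from 158 to 205 mm above the bench; this point is 181.5 mm up
- ball0: waiting steel ball 0, 25 mm diameter, in the feed chute behind the shutter (first in the queue); origin at its centre
- ball1: waiting steel ball 1, 25 mm diameter, in the feed chute behind the shutter; origin at its centre
- ball2: waiting steel ball 2, 25 mm diameter, in the feed chute behind the shutter; origin at its centre
- full0: steel ball, 25 mm diameter, lying in the full chute; origin at its centre
- full1: steel ball, 25 mm diameter, lying in the full chute; origin at its centre
- full2: steel ball, 25 mm diameter, lying in the full chute; origin at its centre
- full3: steel ball, 25 mm diameter, lying in the full chute; origin at its centre
- socket: loose dark steel deep socket, 30 mm diameter, 45 mm high, standing on the sorter's base plate; origin at the centre of its underside
- retainer: loose brass valve-spring retainer, 34 mm diameter, 24 mm high, standing on the base plate; origin at the centre of its underside
- nut: loose large steel hex nut, 36 mm over corners, 20 mm high, lying on the base plate; origin at the centre of its underside
- oil: green oil bottle with yellow cap, 60 mm diameter, 150 mm high, standing on the bench; origin at the centre of its underside

How it is judged:
By the outcome, as a careful person would: the job done as asked, in the order asked, and still so for the second after the job is handed in, with the robot touching nothing.
It also fails if it takes over 48 s, if anything falls off the work surface, if the arm or the gripper's body presses on something with over 40 N, if the wrist force passes 120 N, or if a joint passes its speed limit or range.

## Working session

There is one attempt and no reset: what is moved stays moved. The work goes in short steps, each a Python script; the robot and the scene stay as the last script left them, time stands still between calls to the robot, and variables do not carry over. Pictures are saved under pics/ and viewed, at most 10 in all, crops included, and the job is handed in when it is done.

```bash
ls; mkdir -p pics
python3 - <<'E'
from plant import ctrl, sensors, optics
import cv2,numpy as np
for n in ("scene","top"):
    p,d=optics.grab_frame(n); cv2.imwrite(f"pics/{n}0.png",p[:,:,::-1]); np.savez(f"{n}0.npz",p=p,d=d)
    c=optics.camera_params(n); print(n,c["mtx"].round(1).tolist(),c["k1"],c["R"].round(3).tolist(),c["t"].round(0), (d>0).mean())
print(ctrl.tcp_to_tips,sensors.read_state()["t"])
E
```

```text
pics
scene [[467.9, 0.0, 319.2], [0.0, 467.9, 193.7], [0.0, 0.0, 1.0]] -0.09391582724858942 [[-0.144, 0.989, 0.013], [0.843, 0.13, -0.523], [-0.519, -0.064, -0.852]] [ -89. -425. 1699.] 0.99605859375
top [[417.9, 0.0, 324.9], [0.0, 417.9, 196.5], [0.0, 0.0, 1.0]] 0.02812306985225716 [[-0.017, -1.0, 0.002], [-0.971, 0.016, -0.239], [0.239, -0.006, -0.971]] [ 149.  599. 1017.] 0.99614453125
25.0 0.1
```

View pics/scene0.png

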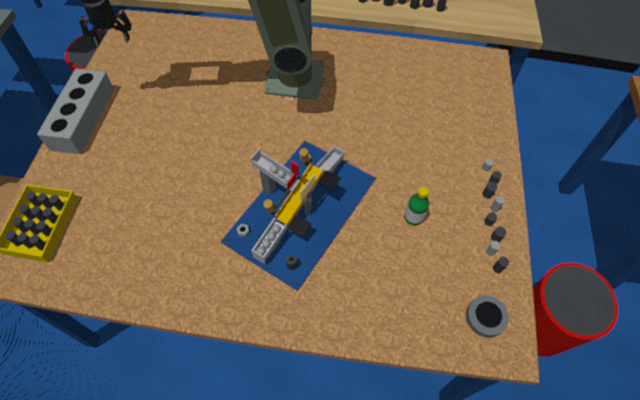

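View pics/top0.png

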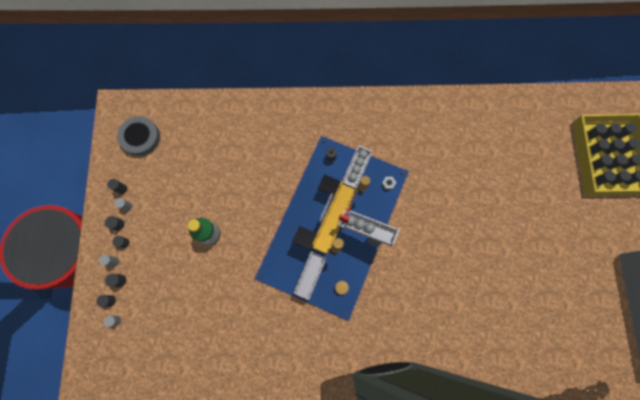

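The top view shows the plate with corners at about (321,137), (408,171), (348,320) and (256,279). The empty chute points down-left at about (310,275), the feed chute is on the right at (370,228), and the fin is at about (344,217). The pads are at (329,185) and (305,238), and the oil bottle at (203,232) is clear of the sorter.

```bash
cat > h.py <<'E'
import numpy as np, cv2
from plant import ctrl, sensors, optics
def ray(n,uv):
    c=optics.camera_params(n)
    s=cv2.undistortPoints(np.float64(uv).reshape(-1,1,2),c["mtx"],np.array([c["k1"],0,0,0,0.]))[:,0]
    return -c["R"].T@c["t"], np.c_[s,np.ones(len(s))]@c["R"]
def plane(n,uv,z):
    o,d=ray(n,uv); return o+d*((z-o[2])/d[:,2])[:,None]
def depth(n,uv,d):
    o,r=ray(n,uv); uv=np.int32(uv).reshape(-1,2); return o+r*d[uv[:,1],uv[:,0]][:,None]
def proj(n,X):
    c=optics.camera_params(n)
    return cv2.projectPoints(np.float64(X).reshape(-1,1,3),cv2.Rodrigues(c["R"])[0],c["t"],c["mtx"],np.array([c["k1"],0,0,0,0.]))[0][:,0]
E
python3 - <<'E'
from h import *
roi={"top":(240,120,430,330),"scene":(205,130,390,300)}
for n in roi:
    f=np.load(n+"0.npz"); p,d=f["p"],f["d"]; x0,y0,x1,y1=roi[n]
    hsv=cv2.cvtColor(p,cv2.COLOR_RGB2HSV)
    m=cv2.inRange(hsv,(100,110,30),(125,255,255)); k=np.zeros_like(m); k[y0:y1,x0:x1]=m[y0:y1,x0:x1]
    k=cv2.morphologyEx(k,cv2.MORPH_OPEN,np.ones((3,3)))
    pts=np.argwhere(k)[:,::-1]
    W=plane(n,pts,10)[:,:2].astype(np.float32)
    r=cv2.minAreaRect(W); print(n,len(pts),r)
    red=cv2.inRange(hsv,(0,150,80),(6,255,255))|cv2.inRange(hsv,(172,150,80),(180,255,255))
    k=np.zeros_like(m);k[y0:y1,x0:x1]=red[y0:y1,x0:x1]; q=np.argwhere(k)[:,::-1]
    print("red",len(q),q.min(0),q.max(0)); D=depth(n,q,d); D=D[np.argsort(-D[:,2])]; print(D[:12].round(0).tolist()); print(D[-3:].round(0).tolist())
E
```

```text
top 9682 ((542.0321044921875, 116.08389282226562), (262.60272216796875, 433.8287353515625), 65.54066467285156)
red 35 [340 207] [349 221]
[[515.0, 91.0, 209.0], [517.0, 91.0, 208.0], [520.0, 98.0, 208.0], [518.0, 95.0, 208.0], [525.0, 104.0, 207.0], [520.0, 95.0, 207.0], [518.0, 100.0, 207.0], [515.0, 93.0, 207.0], [520.0, 100.0, 206.0], [520.0, 102.0, 205.0], [518.0, 93.0, 205.0], [523.0, 102.0, 205.0]]
[[532.0, 93.0, 158.0], [554.0, 82.0, 157.0], [553.0, 82.0, 150.0]]
scene 6984 ((544.1668090820312, 113.71234130859375), (265.9943542480469, 435.5945739746094), 65.6808853149414)
red 129 [287 162] [297 189]
[[1227.0, 253.0, 1227.0], [523.0, 90.0, 209.0], [524.0, 101.0, 209.0], [519.0, 87.0, 208.0], [521.0, 95.0, 207.0], [523.0, 104.0, 207.0], [525.0, 104.0, 206.0], [523.0, 96.0, 205.0], [516.0, 92.0, 205.0], [521.0, 98.0, 204.0], [518.0, 97.0, 204.0], [518.0, 92.0, 203.0]]
[[553.0, 81.0, 129.0], [548.0, 83.0, 127.0], [483.0, 60.0, 10.0]]
```

```bash
cat >> h.py <<'E'
C=np.array([543.,115.]); a=np.deg2rad(65.6+90); X=np.array([np.cos(a),np.sin(a)]); Y=np.array([-X[1],X[0]])
def w(x,y,z): return np.r_[C+x*X+y*Y,z]
def s(P): P=np.atleast_2d(P); return np.c_[(P[:,:2]-C)@X,(P[:,:2]-C)@Y,P[:,2]]
def rot(sg): 
    x=np.r_[sg*X,0]; z=np.array([0,0,-1.]); return np.c_[x,np.cross(z,x),z]
E
python3 - <<'E'
from h import *
for n,r in (("top",(285,220,322,255)),("scene",(315,165,350,195))):
    f=np.load(n+"0.npz");p,d=f["p"],f["d"]
    uv=np.stack(np.meshgrid(np.arange(640),np.arange(400)),-1).reshape(-1,2)
    S=s(depth(n,uv,d)); hsv=cv2.cvtColor(p,cv2.COLOR_RGB2HSV).reshape(-1,3)
    near=(abs(S[:,0])<130)&(abs(S[:,1])<160)
    k=near&(hsv[:,1]>150)&((hsv[:,0]<7)|(hsv[:,0]>172))&(S[:,2]>175); q=S[k]
    print(n,"fin",k.sum(),np.percentile(q,[3,50,97],axis=0).round(0).tolist())
    for sg in (1,-1):
        k=near&(sg*S[:,0]>40)&(S[:,1]<-22)&(S[:,1]>-90)&(S[:,2]>50)&(S[:,2]<125); q=S[k]
        if k.any(): print("pad",sg,k.sum(),np.percentile(q,[3,50,97],axis=0).round(0).tolist())
q0=sensors.read_state()["q"]
for sg in (1,-1):
  for P in (w(90,-58,290),w(90,-58,100),w(45,26,201),w(-28,26,201)):
    j=ctrl.solve_ik(P,rot(sg)); print(sg,P.round(),None if j is None else np.round(j,2))
E
```

```text
top fin 32 [[12.0, 17.0, 180.0], [16.0, 26.0, 204.0], [17.0, 33.0, 208.0]]
pad 1 369 [[58.0, -73.0, 99.0], [80.0, -49.0, 105.0], [101.0, -25.0, 111.0]]
pad -1 311 [[-98.0, -73.0, 67.0], [-76.0, -49.0, 73.0], [-55.0, -25.0, 79.0]]
scene fin 50 [[8.0, 17.0, 175.0], [11.0, 26.0, 193.0], [13.0, 37.0, 208.0]]
pad 1 259 [[57.0, -71.0, 97.0], [79.0, -48.0, 103.0], [100.0, -24.0, 110.0]]
pad -1 286 [[-100.0, -71.0, 66.0], [-78.0, -48.0, 72.0], [-57.0, -24.0, 79.0]]
1 [485. 205. 290.] [ 0.24  0.08  1.62 -0.    1.45 -0.91]
1 [485. 205. 100.] [ 0.24  0.29  1.79 -0.    1.06 -0.91]
1 [491. 110. 201.] [ 0.05  0.11  1.77 -0.    1.26 -1.1 ]
1 [558.  80. 201.] [-0.01  0.23  1.63 -0.    1.28 -1.16]
-1 [485. 205. 290.] [ 0.24  0.08  1.62 -0.    1.45  2.23]
-1 [485. 205. 100.] [ 0.24  0.29  1.79 -0.    1.06  2.23]
-1 [491. 110. 201.] [ 0.05  0.11  1.77 -0.    1.26  2.04]
-1 [558.  80. 201.] [-0.01  0.23  1.63 -0.    1.28  1.99]
```

Pads and fin match the given sizes and heights to within about 2 mm. Next I press the pad.

Run:
```python
from h import *
R=rot(1); tip=ctrl.tcp_to_tips
st=sensors.read_state()
ctrl.move_l(st["eef_pos"]+[0,0,50])
ctrl.gripper_to(0); print(ctrl.tcp_to_tips,sensors.read_state()["grip_width"])
tip=ctrl.tcp_to_tips
ctrl.move_ptp(w(90,-58,290),R)
ctrl.move_l(w(90,-58,120+tip),vel=120)
r=ctrl.move_l(w(90,-58,76+tip),vel=30,threshold=12)
st=sensors.read_state(); print(r,st["eef_pos"],st["force"])
ctrl.hold(.3)
ctrl.move_l(w(90,-58,290),vel=120)
ctrl.move_l(w(60,26,290),vel=120)
for n in("top","scene"):
    p,d=optics.grab_frame(n); np.savez(n+"1.npz",p=p,d=d)
    x0,y0,x1,y1={"top":(240,120,430,330),"scene":(205,130,390,300)}[n]
    cv2.imwrite(f"pics/{n}1.png",cv2.resize(p[y0:y1,x0:x1,::-1],None,fx=2.8,fy=2.8))
    uv=np.stack(np.meshgrid(np.arange(640),np.arange(400)),-1).reshape(-1,2); S=s(depth(n,uv,d))
    for sg in (1,-1):
        k=(abs(S[:,0]*sg-80)<15)&(abs(S[:,1]+50)<15)&(S[:,2]<130); print(n,sg,k.sum(),np.median(S[k],0))
print(sensors.read_state()["t"])
```

```text
25.0 -0.5535370326030898
False [485.20863607 205.03207712 101.22121056] [ 0.70615889  0.36632851 -0.46029969]
top 1 50 [ 84.81619876 -59.60041556  71.32538244]
top -1 0 [nan nan nan]
scene 1 151 [ 79.43624229 -50.62816397  66.53986222]
scene -1 194 [-80.01450163 -49.70365799  15.71010008]
10.2083
  return _methods._mean(a, axis=axis, dtype=dtype,
  ret = um.true_divide(
```

View pics/scene1.png

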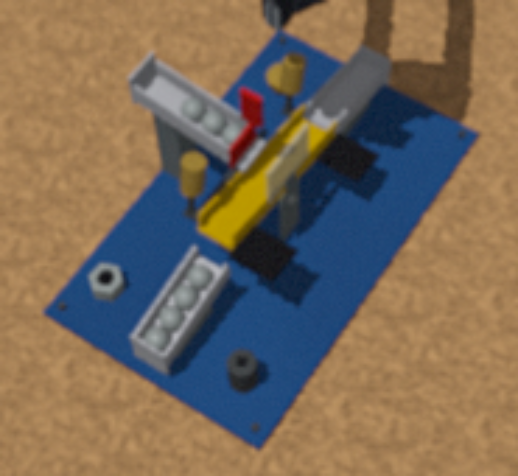

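The crop shows the gate now leaning to the empty chute: its full-side end is raised at (220,235), the empty-side pad is low at (350,158), and the depth reads about 70 mm there. The fin at (250,105) is untouched and the balls are still waiting. Next I push the shutter.

Run:
```python
from h import *
z=177+ctrl.tcp_to_tips
ctrl.move_l(w(48,26,290),vel=100)
ctrl.move_l(w(48,26,z),vel=100)
r=ctrl.move_l(w(-33,26,z),vel=40,threshold=14)
st=sensors.read_state(); print(r,s(st["eef_pos"]),st["force"],np.r_[X,0]@st["force"])
ctrl.hold(.3)
ctrl.move_l(w(s(st["eef_pos"])[0,0]+15,26,z),vel=60)
ctrl.move_l(w(0,26,300),vel=100)
ctrl.move_l(w(150,120,320),vel=150)
for n in("top","scene"):
    p,d=optics.grab_frame(n); np.savez(n+"2.npz",p=p,d=d)
    x0,y0,x1,y1={"top":(240,120,430,330),"scene":(205,130,390,300)}[n]
    cv2.imwrite(f"pics/{n}2.png",cv2.resize(p[y0:y1,x0:x1,::-1],None,fx=2.8,fy=2.8))
    uv=np.stack(np.meshgrid(np.arange(640),np.arange(400)),-1).reshape(-1,2); S=s(depth(n,uv,d)); h=cv2.cvtColor(p,cv2.COLOR_RGB2HSV).reshape(-1,3)
    k=(abs(S[:,0])<130)&(abs(S[:,1])<160)&(h[:,1]>150)&((h[:,0]<7)|(h[:,0]>172))&(S[:,2]>175)
    print(n,k.sum(),np.percentile(S[k],[3,50,97],axis=0).round(0).tolist() if k.any() else "")
print(sensors.read_state()["t"])
```

```text
True [[-17.56100201  26.11750004 201.46896731]] [-0.01545001  0.66875543 -0.12823715] 0.2903359055256113
top 41 [[-33.0, 18.0, 178.0], [-28.0, 26.0, 203.0], [-28.0, 34.0, 208.0]]
scene 43 [[-37.0, 18.0, 178.0], [-34.0, 27.0, 193.0], [-32.0, 35.0, 206.0]]
16.2667
```

View pics/scene2.png

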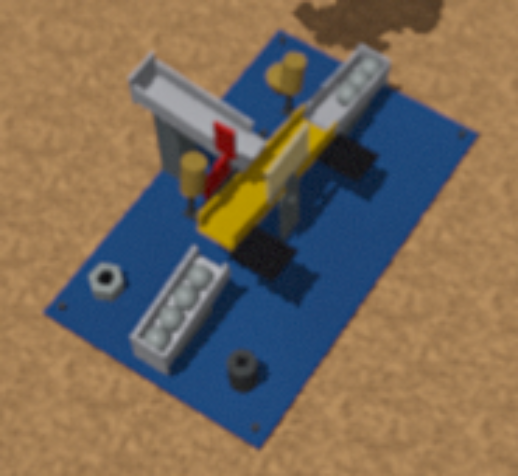

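View pics/top2.png

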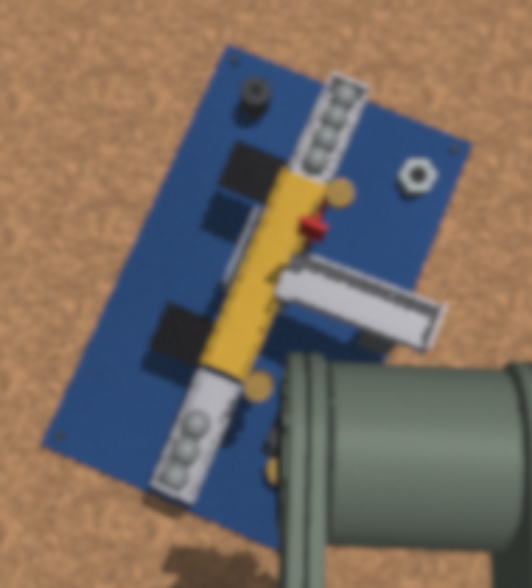

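Scene crop: the three balls lie in the empty chute at (360,80) and the gate leans correctly. The top crop shows the same three at (185,455), with the fin at (313,226). The fin moved only about 45 mm and the force stop was soft, so I push again to make sure the shutter is fully open.

Run:
```python
from h import *
z=177+ctrl.tcp_to_tips
ctrl.move_l(w(8,26,300),vel=150)
ctrl.move_l(w(8,26,z),vel=100)
ctrl.move_l(w(-10,26,z),vel=40)
for x in np.arange(-14,-34,-1.5):
    r=ctrl.move_l(w(x,26,z),vel=15,threshold=20)
    st=sensors.read_state(); F=-X@st["force"][:2]; print(r,round(x,1),s(st["eef_pos"])[0].round(1),(st["force"]@np.c_[np.r_[X,0],np.r_[Y,0]]).round(1))
    if r or abs(F)>8: break
ctrl.hold(.2)
ctrl.move_l(w(s(st["eef_pos"])[0,0]+15,26,z),vel=60)
ctrl.move_l(w(0,26,300),vel=100)
ctrl.move_l(w(150,120,320),vel=150)
for n in("top","scene"):
    p,d=optics.grab_frame(n)
    if n=="scene": cv2.imwrite("pics/scene3.png",cv2.resize(p[130:300,205:390,::-1],None,fx=2.8,fy=2.8))
    uv=np.stack(np.meshgrid(np.arange(640),np.arange(400)),-1).reshape(-1,2); S=s(depth(n,uv,d)); h=cv2.cvtColor(p,cv2.COLOR_RGB2HSV).reshape(-1,3)
    k=(abs(S[:,0])<130)&(abs(S[:,1])<160)&(h[:,1]>150)&((h[:,0]<7)|(h[:,0]>172))&(S[:,2]>175)
    print(n,k.sum(),np.percentile(S[k],[3,50,97],axis=0).round(0).tolist())
print(sensors.read_state()["t"])
```

```text
False -14.0 [-14.  26. 202.] [0.3 0.1]
False -15.5 [-15.6  26.  202. ] [-0.1  0.3]
False -17.0 [-17.1  26.  202. ] [0.4 0.6]
False -18.5 [-17.7  26.  201.9] [4.3 0.5]
False -20.0 [-17.9  26.  202. ] [7.6 0.7]
False -21.5 [-18.   25.9 202. ] [12.1  0.7]
top 41 [[-32.0, 18.0, 179.0], [-28.0, 26.0, 204.0], [-28.0, 34.0, 208.0]]
scene 40 [[-35.0, 18.0, 178.0], [-34.0, 28.0, 190.0], [-31.0, 35.0, 207.0]]
24.1917
```

View pics/scene3.png

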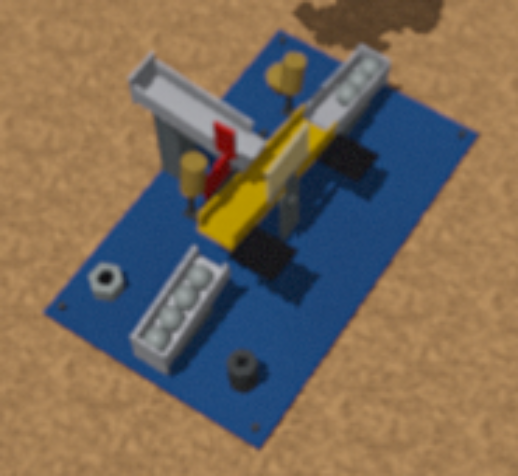

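The second push met a hard stop (12 N with 0.3 mm of give) at the same place, and the picture is unchanged. I check the fin's travel from the images without moving the robot.

Run:
```python
from h import *
for n in ("top","scene"):
  for i in (0,1,2):
    f=np.load(f"{n}{i}.npz");p=f["p"];d=f["d"]
    x0,y0,x1,y1={"top":(240,120,430,330),"scene":(205,130,390,300)}[n]
    q=p.astype(int); m=np.clip(q[...,0]-np.maximum(q[...,1],q[...,2])*2.2,0,None)*1.0
    k=np.zeros_like(m);k[y0:y1,x0:x1]=m[y0:y1,x0:x1]
    uv=np.argwhere(k>15)[:,::-1]; S=s(depth(n,uv,d)); g=(S[:,2]>185); ww=k[uv[:,1],uv[:,0]][g]
    c=(uv[g]*ww[:,None]).sum(0)/ww.sum()
    al=s(plane(n,uv,195)); print(n,i,g.sum(),c.round(2),s(plane(n,c,200)).round(1), "red extents all",S[:,0].min().round(),S[:,0].max().round(),S[:,2].min().round())
```

```text
top 0 24 [343.9  218.01] [[ 14.6  25.9 200. ]] red extents all 1.0 17.0 158.0Traceback (most recent call last):
  File "<stdin>", line 8, in <module>
  File "h.py", line 10, in depth
    o,r=ray(n,uv); uv=np.int32(uv).reshape(-1,2); return o+r*d[uv[:,1],uv[:,0]][:,None]
        ~~~^^^^^^
  File "h.py", line 5, in ray
    s=cv2.undistortPoints(np.float64(uv).reshape(-1,1,2),c["mtx"],np.array([c["k1"],0,0,0,0.]))[:,0]
      ~~~~~~~~~~~~~~~~~~~^^^^^^^^^^^^^^^^^^^^^^^^^^^^^^^^^^^^^^^^^^^^^^^^^^^^^^^^^^^^^^^^^^^^^^
cv2.error: OpenCV(4.12.0) /io/opencv/modules/calib3d/src/undistort.dispatch.cpp:347: error: (-215:Assertion failed) CV_IS_MAT(_src) && CV_IS_MAT(_dst) && (_src->rows == 1 || _src->cols == 1) && (_dst->rows == 1 || _dst->cols == 1) && _src->cols + _src->rows - 1 == _dst->rows + _dst->cols - 1 && (CV_MAT_TYPE(_src->type) == CV_32FC2 || CV_MAT_TYPE(_src->type) == CV_64FC2) && (CV_MAT_TYPE(_dst->type) == CV_32FC2 || CV_MAT_TYPE(_dst->type) == CV_64FC2) in function 'cvUndistortPointsInternal'
```

Run:
```python
from h import *
for n in ("top","scene"):
  for i in (0,2):
    f=np.load(f"{n}{i}.npz");p=f["p"];d=f["d"]
    x0,y0,x1,y1={"top":(240,120,430,330),"scene":(205,130,390,300)}[n]
    q=p.astype(int); m=np.clip(q[...,0]-np.maximum(q[...,1],q[...,2])*2.2,0,None)*1.0
    k=np.zeros_like(m);k[y0:y1,x0:x1]=m[y0:y1,x0:x1]
    uv=np.argwhere(k>15)[:,::-1]; S=s(depth(n,uv,d)); g=(S[:,2]>165); ww=k[uv[:,1],uv[:,0]][g]
    c=(uv[g]*ww[:,None]).sum(0)/ww.sum()
    print(n,i,g.sum(),c.round(2),s(plane(n,c,195)).round(1),"S med",np.median(S[g],0).round(1), "all x",S[:,0].min().round(),S[:,0].max().round(),S[:,2].min().round())
```

```text
top 0 26 [343.9  218.12] [[ 13.9  25.8 195. ]] S med [ 15.9  26.6 204.4] all x 1.0 17.0 158.0
top 2 34 [351.18 200.38] [[-31.   25.1 195. ]] S med [-28.6  25.1 203.5] all x -49.0 -28.0 159.0
scene 0 59 [294.28 167.36] [[  7.6  23.7 195. ]] S med [ 11.  26. 190.] all x -566.0 14.0 129.0
scene 2 54 [284.82 179.46] [[-38.   22.7 195. ]] S med [-34.3  26.2 188.3] all x -71.0 -18.0 124.0
```

Run:
```python
from h import *
a=np.load("scene2.npz")["p"][150:230,250:330,::-1]; b=np.load("scene0.npz")["p"][150:230,250:330,::-1]
cv2.imwrite("pics/z.png",cv2.resize(np.hstack([b,a]),None,fx=5,fy=5,interpolation=cv2.INTER_CUBIC))
```

```text
(no output)
```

View pics/z.png

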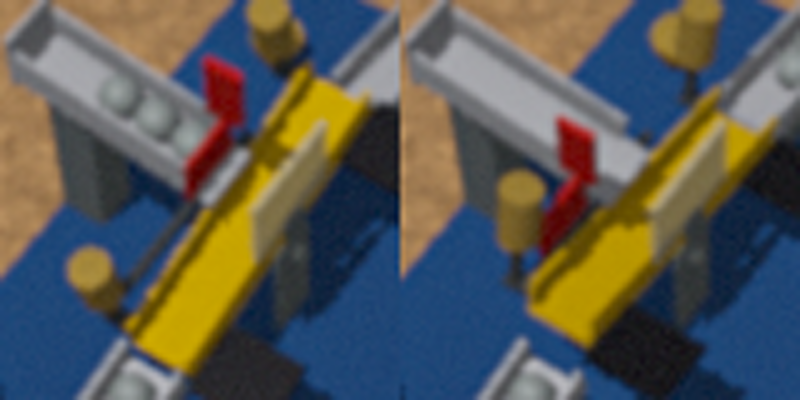

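Left (before) and right (after): the red blade now ends at about (545,240), beside the weight at (520,225). The fin travel measures about 45 mm where I expected 50 mm. I push once more, somewhat harder, and watch the gate and fin while pressing.

Run:
```python
from h import *
z=177+ctrl.tcp_to_tips
def look(tag):
    for n in ("top","scene"):
        p,d=optics.grab_frame(n); np.savez(f"{n}_{tag}.npz",p=p,d=d)
        uv=np.stack(np.meshgrid(np.arange(640),np.arange(400)),-1).reshape(-1,2); S=s(depth(n,uv,d)); o=[]
        for sg in (1,-1):
            k=(abs(S[:,0]*sg-80)<15)&(abs(S[:,1]+50)<15)&(S[:,2]<130)&(S[:,2]>50); o.append((k.sum(),S[k,2].mean().round(1) if k.any() else 0))
        h=cv2.cvtColor(p,cv2.COLOR_RGB2HSV).reshape(-1,3)
        wk=(abs(S[:,0]+70)<40)&(abs(S[:,1]-35)<22)&(S[:,2]>140)&(h[:,0]>10)&(h[:,0]<30); o.append(("weight",wk.sum(),S[wk].mean(0).round(1)))
        print(tag,n,o)
look("free")
ctrl.move_l(w(8,26,300),vel=150)
ctrl.move_l(w(8,26,z),vel=120)
ctrl.move_l(w(-15,26,z),vel=50)
for x in (-19,-22,-24,-26):
    r=ctrl.move_l(w(x,26,z),vel=15,threshold=30)
    st=sensors.read_state(); F=X@st["force"][:2]; print(r,x,s(st["eef_pos"])[0].round(1),F.round(1))
    if r or F>25: break
look("push")
ctrl.move_l(w(-3,26,z),vel=60)
ctrl.move_l(w(0,26,300),vel=120)
ctrl.move_l(w(150,120,320),vel=150)
look("after"); print(sensors.read_state()["t"])
```

```text
free top [(np.int64(139), np.float64(72.3)), (np.int64(141), np.float64(104.9)), ('weight', np.int64(90), array([-67.2,  33.1, 184.3]))]
free scene [(np.int64(77), np.float64(71.9)), (np.int64(95), np.float64(104.7)), ('weight', np.int64(127), array([-75.7,  33.4, 175.4]))]
False -19 [-17.8  26.  201.8] 5.2
False -22 [-18.1  26.  201.9] 13.4
False -24 [-18.3  26.  201.9] 18.8
False -26 [-18.4  26.  202. ] 23.4
push top [(np.int64(141), np.float64(72.4)), (np.int64(13), np.float64(102.3)), ('weight', np.int64(34), array([-67.9,  36.4, 515.1]))]
push scene [(np.int64(79), np.float64(72.0)), (np.int64(98), np.float64(104.4)), ('weight', np.int64(179), array([-71.3,  37.7, 251.7]))]
after top [(np.int64(143), np.float64(72.3)), (np.int64(139), np.float64(104.6)), ('weight', np.int64(89), array([-67.3,  33. , 184.2]))]
after scene [(np.int64(78), np.float64(72.5)), (np.int64(91), np.float64(104.6)), ('weight', np.int64(123), array([-75.7,  33.5, 175.8]))]
31.5333
```

The shutter doesn't move under 23 N and the gate stays still, so it is against its own end stop. The gate is home (pads at 72 and 105 mm) and the balls are in the empty chute.

```bash
python3 -c "
from plant import ctrl
print(ctrl.finish_job())"
```

```text
the job is handed in; nothing more can be done
None
```

The job is handed in: the gate leans to the empty chute, the three balls are in it, and the shutter is against a hard stop (no movement at 23 N), though the images show about 45 mm of travel rather than the stated 50 mm.

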